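# Clamp the instrument box in the quick-release vise

### The arm

A 6-joint arm with a two-finger parallel gripper is mounted at the origin on the work surface. World frame = base frame: x ahead of the robot, y to its left, z up, the work surface at z = 0. Lengths are in mm, angles in rad, forces in N, time in s.
With the tool pointing down it reaches from about 275 to 1000 mm from the base axis. Payload 8.4 kg.
Tool frame: the origin (TCP) lies on the centre line of the jaws, within the pads' length; the fingertips stand r.tip_reach ahead of it and the grasp point (between the pads) lies 11 mm behind it (r.tip_reach is the distance from the TCP to the fingertips, in mm); z points along the fingers, y is the line along which they close (so a half turn about z gives the same grasp; the last joint's range is limited). The gripper opens to 85 mm and grips with 20 to 120 N. Pads are 22 mm wide; open, the fingers measure 114 mm over their backs; the gripper's body (76 mm by 85 mm) begins 54 mm behind the grasp point. The pads swing forward as they close: fully open they stand 13 mm farther back than shut.
Start: joints at [-1.184, 0.353, 1.633, -0, 1.155, -0.002], TCP at [236.923, -578.356, 239.281] pointing down, gripper open.
Joint ranges: [-2.63, 2.63], [-0.92, 2.1], [0.06, 2.66], [-1.3, 4.44], [0, 2.69], [-3.02, 3.02]. Speed limits (rad/s): [2.22, 2.22, 2.79, 3.14, 3.14, 3.14].

### API

Orientations are given as [roll, pitch, yaw] about the fixed x, y, z axes, in that order (R = Rz(yaw) Ry(pitch) Rx(roll)).
In Python, from rig import r gives the robot as it stands.
- The arm moves only by the tool carry_out, never from a script. Its argument "targets" is a list of rows, each an object with "dp": the shift along the tool's x, y, z in mm, a list of three; "yaw": the turn about the tool's z in degrees. A call has 1 to 12 rows; each row is the pose to reach, as a shift and turn from the pose commanded when the call began, along the tool's axes at that moment; what a row does not reach only later rows make up. A row lasts 1/8 s, in which the tool goes at most 62.5 mm and 10.7 degrees, less where a joint would pass 70% of its speed; a pose out of reach is approached as far as the arm can. A call with a gripper value outside its range is refused whole. "fingers" is the opening, from -1 (shut) to 1 (fully open), so that 0 is half open, set as the call begins (left out, the last holds). The fingers move at their own pace and stop on an object; "grip_force" is the grip in N (left out, the last holds). Time passes only in rows, so rows that repeat a pose let the fingers close. It gives the time, the measured TCP pose, the force, the opening and the grip force at its end, in the units of the state.
- r.sense(): the state, without advancing time (a new reading comes with each control period).
- r.grab_frame(name): name is "scene" or "top" or "wrist"; returns the picture (480x640x3 uint8, red, green, blue); there is no depth.
- r.get_calibration(name): a dict with "fx", "fy", "cx", "cy" (pixels), "rvec" (rotation vector, rad) and "tvec" (3), from world to camera coordinates, as OpenCV has them. Camera axes: x right, y down, z forward; pixel columns grow to the right and rows downward; lengths in mm; the calibration is good to about 2 mm. A picture is of the moment at which its call begins: read the wrist's pose just before it. get_calibration takes no time and is no camera call; for the wrist camera it gives the pose at the moment of the call.
- r.sign_off(): hands the job in; it is judged then, once.
The state is a dict: "clock": time; "qpos": joint angles; "qvel": joint speeds; "joint_efforts": joint torques, N m; "eef_pos": TCP position; "tcp_rot": TCP orientation; "contact_force": force on the tool from outside, world axes, zero at the start; "wrist_torque": the same for the moment, N m; "opening": opening from 0.0 (shut) to 1.0 (fully open); "grasp_force": force on a finger pad.
Only numpy, scipy, OpenCV 4.12 (cv2) and the standard library are available. Lean on these libraries where they do the work, as an engineer would, in place of code of your own. Each camera call takes 0.05 s, during which the arm holds its last target. There are 200 camera calls.

### The job

Clamp the plastic instrument box in the bench vise: press down the vise's release lever without forcing it, slide the moving jaw up to the box so that the box comes against the fixed jaw, and let the lever spring up again. Then turn the star handle clockwise until the box is firmly and squarely held, but do not overtighten: the box must not crack. Leave the other things on the bench where they are and let go of everything.

Things in the scene. Friction and masses are not known exactly. Their poses are not given: they have to be found in the camera images.
- vise: Grey cast-iron bench vise, fixed to the bench, 130 mm wide (its x), 310 mm long (its y). Origin: on the bench (z = 0) under its middle; z up, y the sliding direction from the screw handle towards the fixed jaw, x across. The fixed jaw's steel face lies at y = +97 mm, 110 mm wide, 33 to 91 mm above the bench, bedded on stiff rubber (50 N per mm); the fixed jaw's top is 100 mm above the bench.
- lever_pad (a point): Point to press on top of the steel thumb lever on the carriage, 105 mm above the bench, 36 mm in front (+y) of the lever's hinge. The lever is 60 mm wide across the vise. A fixed upright wall, 60 mm wide, stands 16 mm further to +y, its top 13 mm above the lever: push against it to slide the carriage to +y.
- lever (a joint): Release lever: 0 up with the half-nut in the rack, about 0.14 rad with the half-nut resting on a tooth, 0.25 rad fully pressed, where the pressed point is about 9 mm lower. Press it fully to slide. The spring needs about 3.5 N to start and 10 N to press fully, then comes a hard stop; more than 45 N bends it.
- jaw_face (a point): Middle of the moving jaw's face, 108 mm wide and 56 mm high, looking to the vise's +y.
- hub (a point): Middle of the star handle, on the screw's axis, 75 mm above the bench. The axis runs along the vise's y; the carriage's rear face lies 84 mm from here to +y (within 5 mm), less as the screw is tightened. One turn advances the jaw 18.8 mm (3 mm per rad). The screw is stiff and stays where it is left.
- box_center (a point): Centre of the white and grey plastic instrument box, 90 mm wide (its x), 42 mm thick (its y), 58 mm high (0.3 kg). It stands loose on the vise's two ways (30 mm above the bench) between the jaws, a few mm short of the fixed jaw and slightly askew.
- driver: Screwdriver lying on the bench: leave it alone.
- tray: Divided plastic parts tray, 130 x 170 x 40 mm: leave it alone.
- spool: Grey wire spool, 52 mm across, 42 mm high, standing on the bench: leave it alone.
- nut (a point): Middle of the sliding carriage's grey block (104 mm wide, 66 mm long, top 84 mm up), which carries lever, screw and moving jaw. A half-nut locks it to a rack (tooth spacing 5.5 mm); it slides (drag 4 N) only with the lever fully down. With the lever let go the half-nut drops between teeth, or rests on a tooth until turning the screw shifts the carriage back by up to one spacing.
- ball (a point): Centre of one of the five equal dark balls, 21 mm across, at the ends of the star handle's five spokes (72 degrees apart, 9 mm thick, ball centres 60 mm from the axis). The star turns in the upright plane across the screw's axis and starts at any angle. Tightening is clockwise seen from the handle's end: the balls on the vise's +x side go down. It can be turned by pushing those down.
- handle (a joint): Turn of the star handle in rad, growing as it is tightened. While moving, free turning takes 0.45 N m (7.5 N square to a spoke at its ball), 40 N of clamping 0.57, 80 N 0.69; at 150 N (0.9 N m) the box cracks. Held still after a slow push, a finger feels less: about 0.28 N m free, 0.5 N m at 60 to 100 N. After the bite each 0.1 rad adds 10 to 15 N. Firm: over 40 N; aim for 80 N.

How it is judged:
By the outcome, as a careful person would: the job done as asked, in the order asked, and still so for the second after the job is handed in, with the robot touching nothing.
It also fails if it takes over 72 s, if anything falls off the work surface, if the arm or the gripper's body presses on something with over 40 N, if the wrist force passes 120 N, or if a joint passes its speed limit or range.

## Working session

There is one attempt and no reset: what is moved stays moved. The work goes in short steps, Python scripts to look and compute and a tool call to move; the robot and the scene stay as the last step left them, time stands still between calls to the robot, and variables do not carry over. Pictures are saved under pics/ and viewed, at most 10 in all, crops included, and the job is handed in when it is done.

Besides the shell and the picture viewer there is one more tool, called as name(argument=value, ...) on one line, values as JSON. carry_out: Moves the arm, as the interface text tells. Its arguments: {"type":"object","properties":{"targets":{"type":"array","items":{"type":"object","properties":{"dp":{"type":"array","items":{"type":"number"}},"yaw":{"type":"number"}}}},"fingers":{"type":"number"},"grip_force":{"type":"number"}},"required":["targets"]}

```bash
mkdir -p pics; ls; python3 - <<'E'
from rig import r
import cv2,numpy as np
s=r.sense();print(s, r.tip_reach)
for n in("scene","top"):
    im=r.grab_frame(n);cv2.imwrite(f"pics/{n}0.png",im[:,:,::-1])
    c=r.get_calibration(n);R=cv2.Rodrigues(np.array(c['rvec'],float))[0];print(n,c,-R.T@np.array(c['tvec']))
E
```

```text
pics
{'clock': 0.0, 'qpos': array([-1.18436889e+00,  3.53672095e-01,  1.63418166e+00, -2.12082282e-05,
        1.15520451e+00, -2.40902801e-03]), 'qvel': array([-0.00015053,  0.00020244,  0.00124784,  0.00126567,  0.00156448,
        0.00103053]), 'joint_efforts': array([ 2.10607104e-03, -6.05226374e+01, -3.42069268e+01,  1.55450116e-04,
        9.05500841e-03,  1.50751953e-05]), 'eef_pos': array([ 236.74687568, -577.88952654,  238.52639306]), 'tcp_rot': array([-3.14012700e+00,  1.58596172e-05,  3.88845053e-01]), 'contact_force': array([ 0.21517656,  0.02574955, -0.26217356]), 'wrist_torque': array([ 0.04563867, -0.00807409,  0.00897751]), 'grasp_force': 0.0, 'opening': 0.9998945377703209} 8.0
scene {'fx': 503.53572516267377, 'fy': 503.53572516267377, 'cx': 324.3232295847191, 'cy': 242.6964830125113, 'rvec': array([ 2.20272874,  1.36619764, -0.43469346]), 'tvec': array([-219.4815897 , -287.71855981, 1353.87108464])} [1005.24350806 -247.9017189   944.43172277]
top {'fx': 572.9082267928535, 'fy': 572.9082267928535, 'cx': 326.1835599121631, 'cy': 244.41618736888626, 'rvec': array([ 2.17982785, -2.18051709,  0.07095542]), 'tvec': array([  22.86871214,  473.718342  , 1096.99552771])} [ 392.19146361   13.64148584 1128.86270161]
```

View pics/scene0.png

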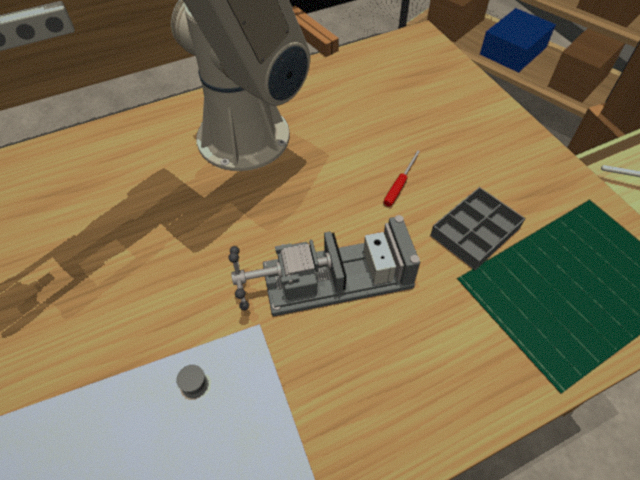

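View pics/top0.png

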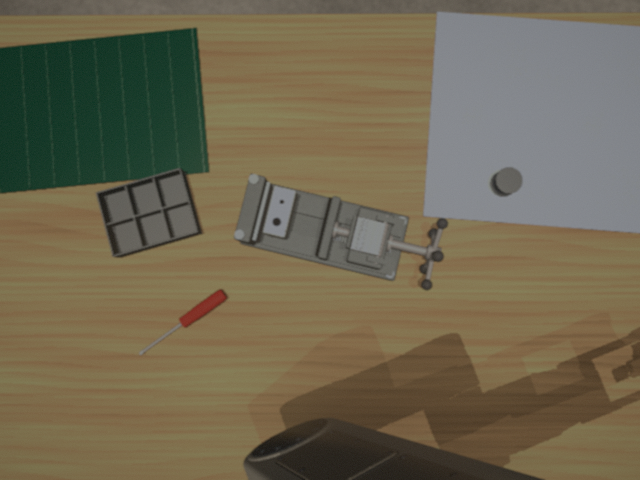

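The vise is mid-table. In the top view the fixed jaw is near (252,207), the handle near (435,253), the lever block near (370,237) and the box near (280,212). I'll zoom in.

```bash
python3 - <<'E'
import cv2,numpy as np
a=cv2.imread("pics/top0.png")[165:300,225:460];a=cv2.resize(a,None,fx=3.4,fy=3.4,interpolation=cv2.INTER_CUBIC)
cv2.imwrite("pics/c1.png",cv2.convertScaleAbs(a,alpha=1.5,beta=10))
a=cv2.imread("pics/scene0.png")[205:325,220:430];a=cv2.resize(a,None,fx=3.8,fy=3.8,interpolation=cv2.INTER_CUBIC)
cv2.imwrite("pics/c2.png",cv2.convertScaleAbs(a,alpha=1.5,beta=10))
E
```

```text
(no output)
```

View pics/c1.png

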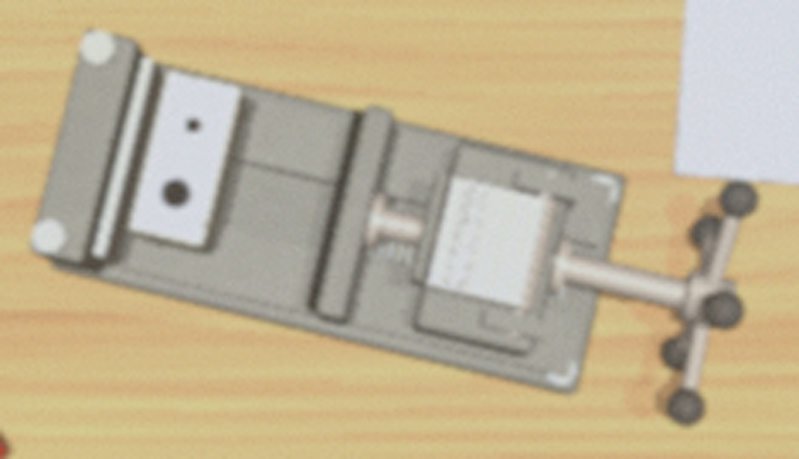

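View pics/c2.png

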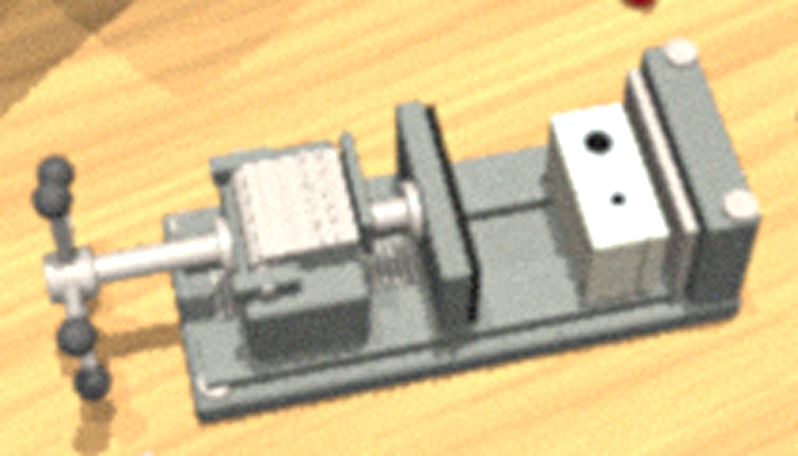

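```bash
cat > h.py <<'E'
import cv2,numpy as np,json
def cal(c):
    R=cv2.Rodrigues(np.array(c['rvec'],float))[0];return R,-R.T@np.array(c['tvec'],float),c
def ray(C,px):
    R,o,c=C;d=R.T@np.array([(px[0]-c['cx'])/c['fx'],(px[1]-c['cy'])/c['fy'],1]);return o,d
def onz(C,px,z):
    o,d=ray(C,px);return o+d*(z-o[2])/d[2]
def tri(A,pa,B,pb):
    o1,d1=ray(A,pa);o2,d2=ray(B,pb)
    t=np.linalg.lstsq(np.c_[d1,-d2],o2-o1,rcond=None)[0];p,q=o1+t[0]*d1,o2+t[1]*d2
    return (p+q)/2,np.linalg.norm(p-q)
E
python3 - <<'E'
from rig import r
from h import *
np.set_printoptions(precision=1,suppress=True)
T=cal(r.get_calibration("top"));S=cal(r.get_calibration("scene"))
t=lambda u,v:(225+u/3.4,165+v/3.4); s=lambda u,v:(220+u/3.8,205+v/3.8)
b1,e=tri(T,t(98,47),S,s(741,204));b2,e2=tri(T,t(48,237),S,s(681,52));print("bolts",b1,e,b2,e2)
for n,pt,ps in[("hub",(700,297),(70,278)),("ballA",(738,198),(92,381)),("ballB",(705,233),(75,336)),("ballC",(722,310),(56,172)),("ballTop?",(722,310),(50,198)),("D",(678,352),(50,198)),("E",(685,407),(50,198)),("E2",(685,407),(56,172)),
 ("lev++",(455,178),(358,238)),("lev-+",(428,290),(330,148)),("lev+-",(553,193),(250,258)),("lev--",(520,308),(228,165)),("box+-",(242,93),(600,247)),("box--",(207,248),(552,118)),("box++",(165,70),(668,235)),("box-+",(132,230),(618,104)),
 ("jaw+",(392,110),(475,275)),("jaw-",(345,320),(430,103))]:
    p,e=tri(T,t(*pt),S,s(*ps));print(n,p,"err %.1f"%e)
x=b1-b2;y=np.arctan2(x[1],x[0]);print("yaw",y)
a=onz(T,t(575,390),15);b=onz(T,t(623,180),15);print("base",a,b,np.linalg.norm(a-b),np.arctan2(*(b-a)[1::-1]))
a=onz(T,t(150,58),91);b=onz(T,t(98,258),91);print("face",a,b,np.linalg.norm(a-b),np.arctan2(*(b-a)[1::-1]))
E
```

```text
bolts [588.7 155.5  96.6] 3.136731966530817 [486.4 181.2  94.3] 2.3990757871093775
hub [ 454.9 -173.1   65.4] err 2.3
ballA [ 512.  -190.1   59.4] err 9.9
ballB [ 489.2 -180.    62.8] err 9.0
ballC [ 444.4 -166.9  148.5] err 3.3
ballTop? [ 444.9 -172.   128.8] err 0.4
D [ 422.2 -162.    91.4] err 13.7
E [ 395.3 -164.8   56.4] err 0.4
E2 [ 395.8 -159.5   79.3] err 2.8
lev++ [517.8 -35.3  97.2] err 3.9
lev-+ [457.7 -22.   93.7] err 1.4
lev+- [508.  -89.3 102.5] err 1.4
lev-- [446.7 -73.5  96.9] err 5.0
box+- [567.9  81.2  76.6] err 7.4
box-- [482.8  99.6  77. ] err 6.7
box++ [579.1 120.3  77.2] err 0.8
box-+ [491.9 138.7  77.6] err 3.2
jaw+ [558.6   4.5  90.5] err 18.1
jaw- [446.8  32.1  88. ] err 23.3
yaw -0.24662179117663677
base [ 405.2 -109.    15. ] [ 525.7 -137.6   15. ] 123.80514860693253 -0.2331474925777856
face [583.  126.7  91. ] [474.9 153.8  91. ] 111.45676425885047 2.8963585797379716
```

```bash
cat >> h.py <<'E'
YAW=-0.24
ex=np.array([np.cos(YAW),np.sin(YAW)]);ey=np.array([-np.sin(YAW),np.cos(YAW)])
E
python3 - <<'E'
from rig import r
from h import *
np.set_printoptions(precision=1,suppress=True)
T=cal(r.get_calibration("top"))
t=lambda u,v:(225+u/3.4,165+v/3.4)
face=[onz(T,t(*p),91)[:2] for p in[(150,58),(98,258)]]
m=(face[0]+face[1])/2;O=m-97*ey;print("face mid",m,"origin",O)
v=lambda p:np.array([(p[:2]-O)@ex,(p[:2]-O)@ey])
for n,p,z in[("bolt+",(98,47),103),("bolt-",(48,237),103),("lev++",(455,178),105),("lev-+",(428,290),105),("lev+-",(553,193),105),("lev--",(520,308),105),
 ("jaw r+",(392,112),91),("jaw r-",(345,320),91),("jaw f+",(365,108),91),("jaw f-",(313,310),91),("box+-",(242,93),88),("box--",(207,248),88),("box++",(165,70),88),("box-+",(132,230),88),
 ("hub",(707,297),75),("A",(738,198),103),("B",(705,233),33),("C",(722,310),134),("D",(678,352),20),("E",(685,407),83),("base+",(623,180),15),("base-",(575,390),15),("spool",((507-225)*3.4,(181-165)*3.4),42)]:
    w=onz(T,t(*p),z);print(n,v(w),w)
print(O+np.outer([0,0],[1,1]))
E
```

```text
face mid [528.9 140.2] origin [505.9  46. ]
bolt+ [ 53.1 123.3] [586.7 153.2 103. ]
bolt- [-51.7 124. ] [485.1 178.7 103. ]
lev++ [ 29.5 -77.9] [516.  -36.7 105. ]
lev-+ [-31.5 -77.9] [456.7 -22.2 105. ]
lev+- [  34. -130.] [508.  -88.4 105. ]
lev-- [ -29.3 -127.2] [447.2 -70.5 105. ]
jaw r+ [ 58.  -36.9] [553.5  -3.7  91. ]
jaw r- [-56.6 -39. ] [441.6  21.6  91. ]
jaw f+ [ 56.7 -22.3] [555.6  10.8  91. ]
jaw f- [-55.5 -21.1] [446.9  38.7  91. ]
box+- [49.4 44.2] [564.4  77.2  88. ]
box-- [-36.5  42.2] [480.4  95.7  88. ]
box++ [51.7 87.7] [577.  118.9  88. ]
box-+ [-36.6  83.7] [490.2 136.   88. ]
hub [   2.7 -226. ] [ 454.7 -174.2   75. ]
A [  54.9 -225.7] [ 505.5 -186.3  103. ]
B [  41.9 -223.5] [ 493.4 -181.    33. ]
C [  -7.9 -225.6] [ 444.6 -171.2  134. ]
D [ -26.2 -225.8] [ 426.7 -167.1   20. ]
E [ -58.3 -226.6] [ 395.3 -160.2   83. ]
base+ [  62.9 -173.6] [ 525.7 -137.6   15. ]
base- [ -60.9 -174.5] [ 405.2 -109.    15. ]
spool [ 172.8 -338. ] [ 593.3 -323.4   42. ]
[[505.9  46. ]
 [505.9  46. ]]
```

carry_out(targets=[{"dp": [36, -33, 0], "yaw": -5}, {"dp": [72, -66, 0], "yaw": -10}, {"dp": [108, -100, 0], "yaw": -15}, {"dp": [144, -133, 0], "yaw": -20}, {"dp": [180, -166, 0], "yaw": -25}, {"dp": [216, -200, 0], "yaw": -30}, {"dp": [252, -233, 0], "yaw": -35}, {"dp": [288, -266, 0], "yaw": -40}, {"dp": [324, -300, 0], "yaw": -45}, {"dp": [360, -333, 0], "yaw": -50}, {"dp": [396, -366, 0], "yaw": -54}, {"dp": [430.6, -397.8, 0], "yaw": -54}], fingers=-1, grip_force=40)

```text
clock: 1.6
eef_pos: [484.9, -45.4, 239.2]
tcp_rot: [-3.141, 0.0, 1.333]
contact_force: [0.2, -0.7, -0.3]
opening: 0.0
grasp_force: 0.0
```

```bash
python3 - <<'E'
from rig import r
from h import *
s=r.sense();print(s['clock'],s['eef_pos'],s['tcp_rot'],s['qpos'],s['opening'])
C=r.get_calibration("wrist");im=r.grab_frame("wrist");cv2.imwrite("pics/w1.png",im[:,:,::-1])
c=cal(C);print(c)
E
```

```text
1.6 [484.92580889 -45.39196669 239.17470898] [-3.14144871e+00  5.17033702e-05  1.33250511e+00] [-9.63926505e-02  1.36950469e-01  1.92056840e+00 -3.48745314e-05
  1.08422359e+00  1.41914883e-01] 0.00037723395915356493
(array([[ 0.97174554, -0.23602848, -0.00107417],
       [-0.22382014, -0.92290869,  0.31327957],
       [-0.07493426, -0.3041876 , -0.94966034]]), array([503.60915282,  32.43596363, 373.41043469]), {'fx': 407.0313909576027, 'fy': 407.0313909576027, 'cx': 320.5884344730087, 'cy': 235.90115326271768, 'rvec': array([-2.80481425,  0.33550584,  0.0554558 ]), 'tvec': array([-481.32303118,   25.67144449,  402.21727942])})
```

View pics/w1.png

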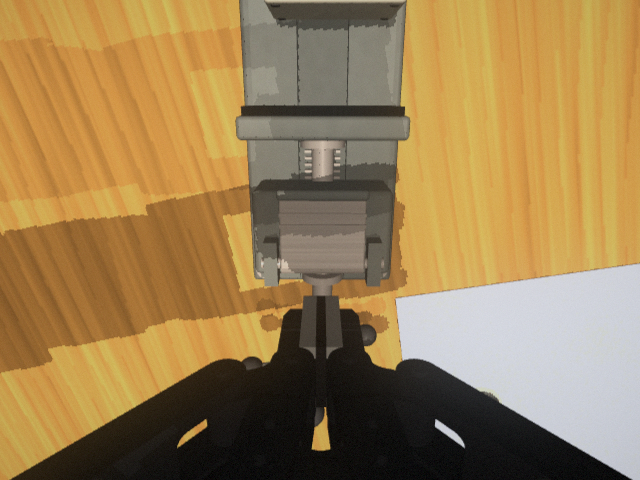

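Wrist view: the vise axis is vertical in the image. The lever plate spans about (279–367, 195–275), the wall and block edge sit at row 185, and the jaw is at row 125. I'll cast these points.

```bash
python3 - <<'E'
from rig import r
from h import *
np.set_printoptions(precision=1,suppress=True)
W=cal(r.get_calibration("wrist"));O=np.array([505.9,46.])
v=lambda p:np.array([(p[:2]-O)@ex,(p[:2]-O)@ey])
for n,p,z in[("plate fl",(279,200),105),("plate fr",(365,200),105),("plate bl",(279,272),105),("plate br",(367,272),105),("wall top far",(320,182),118),("wall near",(320,192),118),("jaw fl",(241,108),91),("jaw fr",(405,108),91),("rear l",(255,278),84),("tip?",(320,298),231)]:
    print(n,v(onz(W,p,z)),onz(W,p,z))
im=cv2.imread("pics/w1.png")[95:345,220:420];cv2.imwrite("pics/w1c.png",cv2.convertScaleAbs(cv2.resize(im,None,fx=2.4,fy=2.4,interpolation=cv2.INTER_CUBIC),alpha=1.5))
E
```

```text
plate fl [-25.9 -72.3] [463.5 -18.  105. ]
plate fr [ 32.1 -72.2] [520.  -31.8 105. ]
plate bl [ -27.5 -124.9] [449.4 -68.8 105. ]
plate br [  35.4 -124.9] [510.6 -83.7 105. ]
wall top far [  1.8 -57.6] [493.9 -10.3 118. ]
wall near [  1.8 -64. ] [492.4 -16.6 118. ]
jaw fl [-50.7 -13.2] [453.5  45.2  91. ]
jaw fr [ 58.  -13.1] [559.2  19.5  91. ]
rear l [ -48.6 -139. ] [425.6 -77.5  84. ]
tip? [  1.9 -82. ] [488.3 -34.1 231. ]
```

View pics/w1c.png

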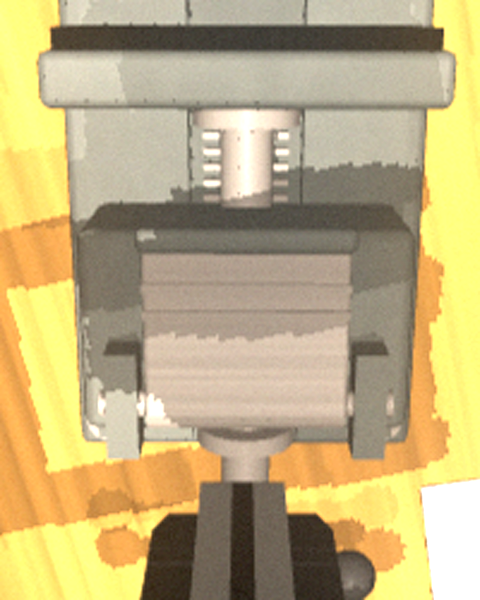

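The two views disagree by a few mm on the wall position. I'll descend behind the wall and find it by touch.

carry_out(targets=[{"dp": [0, 0, 30]}, {"dp": [0, 0, 60]}, {"dp": [0, 0, 90]}, {"dp": [0, 0, 112]}, {"dp": [0, 0, 120]}, {"dp": [0, 0, 122]}, {"dp": [0, 0, 122]}])

```text
schema error: expected keys dp, yaw
```

carry_out(targets=[{"dp": [2, 0, 0]}, {"dp": [4, 0, 0]}, {"dp": [6, 0, 0]}, {"dp": [6, 0, 0]}])

```text
schema error: expected keys dp, yaw
```

carry_out(targets=[{"dp": [0, 0, 30], "yaw": 0}, {"dp": [0, 0, 60], "yaw": 0}, {"dp": [0, 0, 90], "yaw": 0}, {"dp": [0, 0, 112], "yaw": 0}, {"dp": [0, 0, 120], "yaw": 0}, {"dp": [0, 0, 122], "yaw": 0}, {"dp": [0, 0, 122], "yaw": 0}])

```text
clock: 2.52
eef_pos: [485.0, -47.1, 117.9]
tcp_rot: [3.141, -0.0, 1.331]
contact_force: [-0.6, 0.0, 0.3]
opening: 0.003
grasp_force: 0.0
```

carry_out(targets=[{"dp": [2, 0, 0], "yaw": 0}, {"dp": [4, 0, 0], "yaw": 0}, {"dp": [6, 0, 0], "yaw": 0}, {"dp": [6, 0, 0], "yaw": 0}])

```text
clock: 3.02
eef_pos: [486.1, -41.0, 117.4]
tcp_rot: [3.141, -0.0, 1.332]
contact_force: [-0.9, 0.4, -0.2]
opening: 0.003
grasp_force: 0.0
```

carry_out(targets=[{"dp": [2, 0, 1], "yaw": 0}, {"dp": [4, 0, 2], "yaw": 0}, {"dp": [5, 0, 2], "yaw": 0}, {"dp": [5, 0, 2], "yaw": 0}])

```text
clock: 3.52
eef_pos: [487.1, -36.5, 115.1]
tcp_rot: [-3.141, 0.0, 1.331]
contact_force: [-0.7, -2.8, -1.3]
opening: -0.001
grasp_force: 1.3
```

carry_out(targets=[{"dp": [1, 0, 1], "yaw": 0}, {"dp": [2, 0, 2], "yaw": 0}, {"dp": [3, 0, 3], "yaw": 0}, {"dp": [3, 0, 3], "yaw": 0}])

```text
clock: 4.03
eef_pos: [487.8, -35.6, 113.1]
tcp_rot: [3.141, 0.004, 1.333]
contact_force: [-5.8, -18.3, 11.5]
opening: -0.001
grasp_force: 10.0
```

Wall found (tool y' ≈ −84, tips at lever height). I'll ease off and press the lever.

carry_out(targets=[{"dp": [-3, 0, 0], "yaw": 0}, {"dp": [-3, 0, 2], "yaw": 0}, {"dp": [-3, 0, 4], "yaw": 0}, {"dp": [-3, 0, 6], "yaw": 0}, {"dp": [-3, 0, 6], "yaw": 0}])

```text
clock: 4.65
eef_pos: [488.2, -36.4, 107.4]
tcp_rot: [3.14, -0.0, 1.331]
contact_force: [-2.8, -2.3, 12.5]
opening: 0.004
grasp_force: 10.8
```

carry_out(targets=[{"dp": [0, 0, 1], "yaw": 0}, {"dp": [0, 0, 2], "yaw": 0}, {"dp": [0, 0, 3], "yaw": 0}, {"dp": [0, 0, 3], "yaw": 0}])

```text
clock: 5.15
eef_pos: [488.3, -36.5, 104.9]
tcp_rot: [3.139, -0.0, 1.331]
contact_force: [-3.8, -2.7, 18.6]
opening: -0.002
grasp_force: 14.1
```

carry_out(targets=[{"dp": [0, 0, 0.5], "yaw": 0}, {"dp": [2, 0, 1], "yaw": 0}, {"dp": [4, 0, 1], "yaw": 0}, {"dp": [6, 0, 1], "yaw": 0}, {"dp": [8, 0, 1], "yaw": 0}])

```text
clock: 5.78
eef_pos: [490.3, -28.7, 104.2]
tcp_rot: [3.139, -0.0, 1.331]
contact_force: [-5.3, -3.4, 23.0]
opening: -0.0
grasp_force: 16.2
```

carry_out(targets=[{"dp": [4, 0, 0], "yaw": 0}, {"dp": [8, 0, 0], "yaw": 0}, {"dp": [12, 0, 0], "yaw": 0}, {"dp": [16, 0, 0], "yaw": 0}, {"dp": [20, 0, 0], "yaw": 0}, {"dp": [24, 0, 0], "yaw": 0}, {"dp": [28, 0, 0], "yaw": 0}, {"dp": [32, 0, 0], "yaw": 0}, {"dp": [36, 0, 0], "yaw": 0}, {"dp": [40, 0, 0], "yaw": 0}])

```text
clock: 7.02
eef_pos: [499.9, 10.3, 104.2]
tcp_rot: [3.139, -0.001, 1.331]
contact_force: [-3.9, -3.4, 21.9]
opening: -0.002
grasp_force: 16.3
```

```bash
python3 - <<'E'
from rig import r
from h import *
im=r.grab_frame("top");cv2.imwrite("pics/t2.png",im[:,:,::-1])
a=im[165:300,225:460,::-1];cv2.imwrite("pics/t2c.png",cv2.convertScaleAbs(cv2.resize(a,None,fx=3.4,fy=3.4,interpolation=cv2.INTER_CUBIC),alpha=1.5,beta=10))
E
```

```text
(no output)
```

View pics/t2c.png

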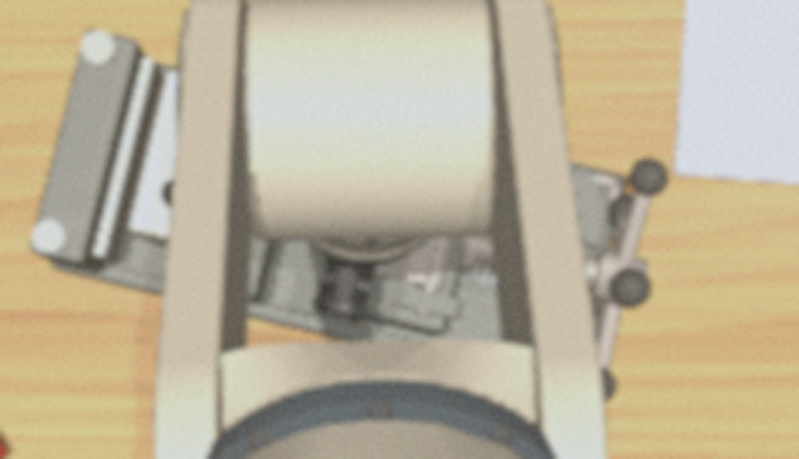

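The carriage is sliding: the balls moved from (738,198) to (650,177) in the crop. The box hasn't been reached yet, so I'll continue carefully.

carry_out(targets=[{"dp": [2, 0, 0], "yaw": 0}, {"dp": [4, 0, 0], "yaw": 0}, {"dp": [6, 0, 0], "yaw": 0}, {"dp": [8, 0, 0], "yaw": 0}])

```text
clock: 7.58
eef_pos: [501.8, 18.1, 104.2]
tcp_rot: [3.139, -0.001, 1.331]
contact_force: [-3.6, -3.1, 21.7]
opening: -0.001
grasp_force: 16.1
```

carry_out(targets=[{"dp": [2, 0, 0], "yaw": 0}, {"dp": [4, 0, 0], "yaw": 0}, {"dp": [6, 0, 0], "yaw": 0}])

```text
clock: 7.95
eef_pos: [503.1, 23.7, 104.2]
tcp_rot: [3.139, -0.0, 1.331]
contact_force: [-4.4, -5.4, 21.5]
opening: -0.003
grasp_force: 17.1
```

carry_out(targets=[{"dp": [2, 0, 0], "yaw": 0}, {"dp": [3, 0, 0], "yaw": 0}, {"dp": [4, 0, 0], "yaw": 0}])

```text
clock: 8.32
eef_pos: [504.1, 27.5, 104.2]
tcp_rot: [3.139, -0.0, 1.331]
contact_force: [-4.6, -4.8, 21.7]
opening: -0.001
grasp_force: 17.0
```

carry_out(targets=[{"dp": [1, 0, 0], "yaw": 0}, {"dp": [2, 0, 0], "yaw": 0}, {"dp": [3, 0, 0], "yaw": 0}])

```text
clock: 8.7
eef_pos: [504.7, 30.1, 104.2]
tcp_rot: [3.139, 0.0, 1.332]
contact_force: [-4.5, -11.3, 23.0]
opening: -0.001
grasp_force: 19.6
```

carry_out(targets=[{"dp": [1, 0, 0], "yaw": 0}, {"dp": [2, 0, 0], "yaw": 0}])

```text
clock: 8.95
eef_pos: [504.8, 30.4, 104.2]
tcp_rot: [3.139, 0.003, 1.333]
contact_force: [-5.2, -22.5, 25.6]
opening: 0.001
grasp_force: 24.7
```

carry_out(targets=[{"dp": [1, 0, 0], "yaw": 0}, {"dp": [2, 0, 0], "yaw": 0}])

```text
clock: 9.2
eef_pos: [504.8, 30.7, 104.2]
tcp_rot: [3.14, 0.006, 1.334]
contact_force: [-7.1, -34.1, 27.3]
opening: -0.006
grasp_force: 29.7
```

The box is against the fixed jaw, since the push force rises with no further motion. I'll ease the push and let the lever up.

carry_out(targets=[{"dp": [-2, 0, 0], "yaw": 0}, {"dp": [-2, 0, -2], "yaw": 0}, {"dp": [-2, 0, -5], "yaw": 0}, {"dp": [-2, 0, -8], "yaw": 0}, {"dp": [-2, 0, -11], "yaw": 0}, {"dp": [-2, 0, -11], "yaw": 0}])

```text
clock: 9.95
eef_pos: [502.2, 31.0, 112.4]
tcp_rot: [-3.138, 0.003, 1.332]
contact_force: [-3.2, -13.1, -3.1]
opening: 0.0
grasp_force: 6.6
```

carry_out(targets=[{"dp": [-4, 0, 0], "yaw": 0}, {"dp": [-5, 0, -6], "yaw": 0}, {"dp": [-7, 0, -25], "yaw": 0}, {"dp": [-40, 0, -75], "yaw": 0}, {"dp": [-90, 0, -100], "yaw": 0}, {"dp": [-140, 0, -100], "yaw": 0}, {"dp": [-190, 0, -100], "yaw": 0}, {"dp": [-240, 0, -100], "yaw": 0}, {"dp": [-240, 0, -100], "yaw": 0}])

```text
clock: 11.08
eef_pos: [446.8, -203.0, 214.0]
tcp_rot: [3.14, 0.0, 1.328]
contact_force: [0.4, 0.9, -0.1]
opening: 0.0
grasp_force: 0.0
```

```bash
python3 - <<'E'
from rig import r
from h import *
s=r.sense();print(s['clock'],s['eef_pos'],s['tcp_rot'],s['contact_force'])
np.save("wc.npy",r.get_calibration("wrist"),allow_pickle=True);im=r.grab_frame("wrist");cv2.imwrite("pics/w3.png",im[:,:,::-1])
im=r.grab_frame("top");cv2.imwrite("pics/t3.png",im[:,:,::-1])
a=im[165:300,225:460,::-1];a=cv2.convertScaleAbs(cv2.resize(a,(480,276),interpolation=cv2.INTER_CUBIC),alpha=1.5,beta=10)
w=cv2.imread("pics/w3.png")[:320,80:560]
cv2.imwrite("pics/m3.png",np.vstack([a,w]))
E
```

```text
11.075 [ 446.83430455 -203.00793883  214.01432958] [3.14012251e+00 3.72757540e-04 1.32753439e+00] [ 0.39777427  0.86891295 -0.11463171]
```

View pics/m3.png

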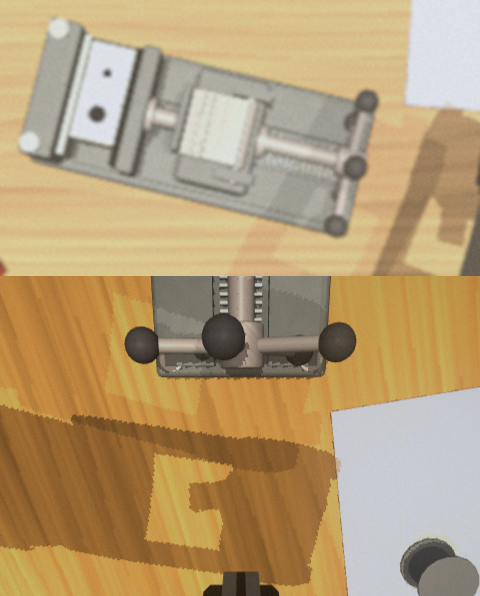

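The box now sits squarely between the jaws and the lever is free. The balls are at wrist pixels A (417,66), C (304,61) and E (222,69), so I'll locate the hub and star angle.

```bash
python3 - <<'E'
from rig import r
from h import *
np.set_printoptions(precision=1,suppress=True)
T=cal(r.get_calibration("top"));W=cal(np.load("wc.npy",allow_pickle=True).item());O=np.array([505.9,46.])
v=lambda p:np.r_[(p[:2]-O)@ex,(p[:2]-O)@ey,p[2:]]
for n,pt,pw,z in[("A",(405.1,214.4),(417,66),103),("C",(398.8,246.7),(304,61),134),("E",(389.5,275.6),(222,69),83)]:
    p,e=tri(T,pt,W,pw);print(n,"tri",v(p),e,"top",v(onz(T,pt,z)),"wr",v(onz(W,pw,z)))
s=r.sense();print(v(s['eef_pos']))
E
```

```text
A tri [  54.5 -157.4  106.6] 0.7084883080965155 top [  54.7 -157.6  103. ] wr [  55.6 -157.2  103. ]
C tri [  -6.8 -157.   129.2] 1.0317095308392517 top [  -7.7 -156.8  134. ] wr [  -6.2 -157.1  134. ]
E tri [ -58.  -157.3   82.6] 0.7044191474266452 top [ -58.2 -157.5   83. ] wr [ -57.7 -157.    83. ]
[   1.6 -253.4  213.7]
```

carry_out(targets=[{"dp": [30, 20, 0], "yaw": 0}, {"dp": [65, 40, 0], "yaw": 0}, {"dp": [96, 60, 10], "yaw": 0}, {"dp": [96, 60, 40], "yaw": 0}, {"dp": [96, 60, 70], "yaw": 0}, {"dp": [96, 60, 86], "yaw": 0}, {"dp": [96, 60, 88], "yaw": 0}, {"dp": [96, 60, 88], "yaw": 0}])

```text
clock: 12.18
eef_pos: [528.7, -121.3, 126.1]
tcp_rot: [3.141, -0.0, 1.332]
contact_force: [-0.2, 0.3, -0.0]
opening: -0.001
grasp_force: 0.0
```

carry_out(targets=[{"dp": [0, 0.5, 2], "yaw": 0}, {"dp": [0, 0.5, 4], "yaw": 0}, {"dp": [0, 1, 6], "yaw": 0}, {"dp": [0, 1, 8], "yaw": 0}, {"dp": [0, 1, 10], "yaw": 0}])

```text
clock: 12.8
eef_pos: [530.9, -122.2, 116.5]
tcp_rot: [3.138, 0.0, 1.331]
contact_force: [2.2, -0.6, 10.8]
opening: 0.001
grasp_force: 4.9
```

carry_out(targets=[{"dp": [0, 0.5, 2], "yaw": 0}, {"dp": [0, 1, 4], "yaw": 0}, {"dp": [0, 1, 6], "yaw": 0}, {"dp": [0, 1, 8], "yaw": 0}, {"dp": [0, 1, 10], "yaw": 0}])

```text
clock: 13.42
eef_pos: [534.7, -123.1, 107.7]
tcp_rot: [3.132, -0.0, 1.331]
contact_force: [7.6, -2.2, 11.0]
opening: -0.0
grasp_force: 6.2
```

carry_out(targets=[{"dp": [0, 0.5, 2], "yaw": 0}, {"dp": [0, 1, 4], "yaw": 0}, {"dp": [0, 1, 6], "yaw": 0}, {"dp": [0, 1, 8], "yaw": 0}, {"dp": [0, 1, 10], "yaw": 0}])

```text
clock: 14.05
eef_pos: [537.3, -123.8, 98.2]
tcp_rot: [3.128, -0.0, 1.331]
contact_force: [10.9, -2.9, 11.5]
opening: -0.001
grasp_force: 6.6
```

The ball drags the finger outward by friction, so I'll relax sideways and continue.

carry_out(targets=[{"dp": [0, 4, 1], "yaw": 0}, {"dp": [0, 6, 2], "yaw": 0}, {"dp": [0, 6.5, 4], "yaw": 0}, {"dp": [0, 7, 6], "yaw": 0}])

```text
clock: 14.55
eef_pos: [539.5, -124.4, 90.3]
tcp_rot: [3.138, 0.0, 1.331]
contact_force: [1.1, -0.2, 7.4]
opening: -0.0
grasp_force: 3.5
```

carry_out(targets=[{"dp": [0, 0, 2], "yaw": 0}, {"dp": [0, 0, 4], "yaw": 0}, {"dp": [0, 0, 6], "yaw": 0}])

```text
clock: 14.92
eef_pos: [540.2, -124.6, 84.8]
tcp_rot: [3.137, 0.0, 1.331]
contact_force: [2.7, -1.4, 16.6]
opening: -0.001
grasp_force: 1.8
```

```bash
python3 - <<'E'
from rig import r
from h import *
s=r.sense();print(s['clock'],s['eef_pos'],s['contact_force'],s['wrist_torque'])
w=r.grab_frame("wrist")[:,:,::-1];c=r.grab_frame("scene")[205:325,220:430,::-1];s=r.sense();print(s['contact_force'],s['wrist_torque'])
cv2.imwrite("pics/m4.png",np.hstack([cv2.resize(w[240:480,160:480],(440,330)),cv2.convertScaleAbs(cv2.resize(c,(350,330)[:1]+(330,)),alpha=1.4)]))
E
```

```text
14.925 [ 540.23737761 -124.5648534    84.78584043] [ 2.73115168 -1.44763932 16.58558781] [-0.00521551  0.24230451 -0.01126443]
[ 3.21874215 -1.44365651  9.77304516] [-0.09240313 -0.09466135  0.04714527]
```

View pics/m4.png

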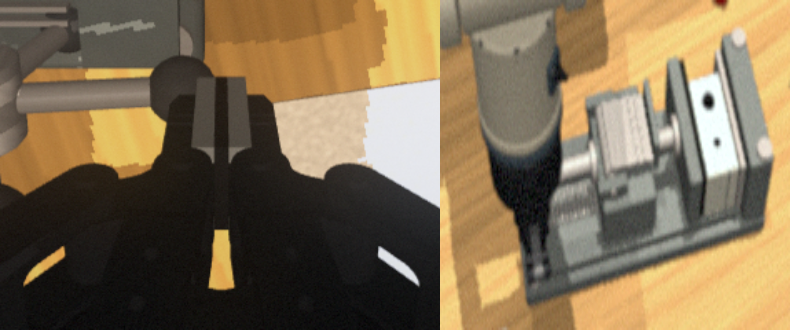

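The finger's inner tip edge is on the ball. The image shows the ball at (180,88), just left of the fingertips. I'll hold still and read the force.

carry_out(targets=[{"dp": [0, 0, 0], "yaw": 0}, {"dp": [0, 0, 0], "yaw": 0}, {"dp": [0, 0, 0], "yaw": 0}])

```text
clock: 15.4
eef_pos: [540.3, -124.6, 84.8]
tcp_rot: [3.137, 0.0, 1.331]
contact_force: [3.9, -0.8, 9.3]
opening: -0.002
grasp_force: 1.5
```

carry_out(targets=[{"dp": [0, 1, -10], "yaw": 0}, {"dp": [0, 2, -40], "yaw": 0}, {"dp": [-30, 15, -80], "yaw": 0}, {"dp": [-60, 35, -110], "yaw": 0}, {"dp": [-80, 47, -130], "yaw": 0}, {"dp": [-80, 47, -130], "yaw": 0}], fingers=1)

```text
clock: 16.15
eef_pos: [565.4, -214.2, 214.9]
tcp_rot: [3.139, 0.0, 1.33]
contact_force: [0.2, -0.5, -0.9]
opening: 0.996
grasp_force: 0.0
```

```bash
python3 - <<'E'
from rig import r
from h import *
s=r.sense();print(s['clock'],s['eef_pos'],s['contact_force'])
np.save("wc.npy",r.get_calibration("wrist"),allow_pickle=True);w=r.grab_frame("wrist")[:,:,::-1];c=r.grab_frame("top")[:,:,::-1]
cv2.imwrite("pics/w5.png",w);cv2.imwrite("pics/t5.png",c)
cv2.imwrite("pics/m5.png",np.hstack([cv2.resize(w[:,:480],(480,480)),cv2.convertScaleAbs(cv2.resize(c[190:290,340:420],(320,400)),alpha=1.5)] if 0 else [w[:400,:480],cv2.convertScaleAbs(cv2.resize(c[190:290,340:420],(320,400)),alpha=1.5)]))
E
```

```text
16.15 [ 565.36652155 -214.20460281  214.9232289 ] [ 0.18567929 -0.49069473 -0.87376011]
```

View pics/m5.png

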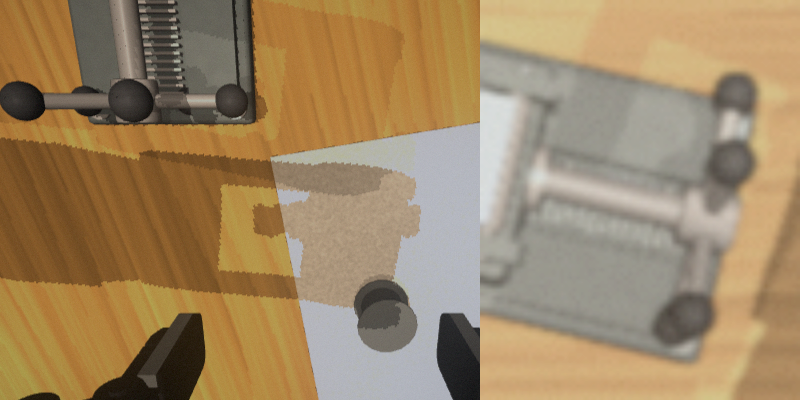

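Balls in the wrist view: A (231,100), C (131,101), E (22,101). In the top crop: A (736,93), C (730,162), E (688,314).

```bash
cat > ang.py <<'E'
from rig import r
from h import *
from scipy.optimize import least_squares
np.set_printoptions(precision=1,suppress=True)
O=np.array([505.9,46.]);v=lambda p:np.r_[(p[:2]-O)@ex,(p[:2]-O)@ey,p[2:]]
def plane(C,px,yp):   # ray onto the star plane y'=yp -> (x',z)
    o,d=ray(C,px);n=np.r_[ey,0];t=(yp+O@ey-o@n)/(d@n);p=v(o+t*d);return p[[0,2]]
def proj(C,x,yp,z):   # vise-frame point to pixel
    R,o,c=C;w=np.r_[O+x*ex+yp*ey,z];q=R@(w-o);return np.array([c['fx']*q[0]/q[2]+c['cx'],c['fy']*q[1]/q[2]+c['cy']])
def angle(obs,a0):   # obs: list of (cal,[pixels],k) with ball k at a+72k deg; solves angle and y'
    f=lambda q:np.concatenate([proj(C,1.6+60*np.cos(np.radians(q[0]+72*k)),q[1],75+60*np.sin(np.radians(q[0]+72*k)))-px for C,px,k in obs])
    s=least_squares(f,[a0,-157]);return s.x,s.fun
E
python3 - <<'E'
from ang import *
T=cal(r.get_calibration("top"));W=cal(np.load("wc.npy",allow_pickle=True).item())
print(angle([(T,(404,213.3),0),(T,(402.5,230.5),1),(T,(392,268.5),2)],-8))
print(angle([(W,(231,100),0),(W,(131,101),1),(W,(22,101),2)],-8))
# before
print(angle([(T,(405.1,214.4),0),(T,(398.8,246.7),1),(T,(389.5,275.6),2)],28))
E
```

```text
(array([  -1.4, -157. ]), array([-0.4, -0.6,  0.1,  0.1,  0.4,  0. ]))
(array([  -3., -158.]), array([-0.2,  0.7,  0. , -0.4, -0.3, -0.1]))
(array([  27.2, -157.3]), array([-0.2, -0.2,  0.2,  0.2,  0. , -0.3]))
```

```bash
python3 - <<'E'
from ang import *
A=cv2.cvtColor(cv2.imread("pics/t3.png"),6).astype(np.float32);B=cv2.cvtColor(cv2.imread("pics/t5.png"),6).astype(np.float32)
for n,(x0,x1,y0,y1) in dict(fixed=(232,262,170,245),box=(262,290,182,240),jaw=(278,305,184,256),lever=(308,355,198,262),leverplate=(312,348,206,250),shaft=(350,385,225,248)).items():
    p=np.float32([1]);a,b=A[y0:y1,x0:x1].copy(),B[y0:y1,x0:x1].copy()
    try:
        c,M=cv2.findTransformECC(a,b,np.eye(2,3,dtype=np.float32),cv2.MOTION_TRANSLATION,(3,100,1e-5),None,3)
        print(n,"ecc px",M[:,2],"cc %.3f"%c,"diff %.1f"%np.abs(a-b).mean())
    except cv2.error as e: print(n,"fail")
E
```

```text
fixed ecc px [0. 0.] cc 0.999 diff 3.3
box ecc px [0.2 0.1] cc 0.984 diff 4.2
jaw ecc px [0.3 0.1] cc 0.959 diff 4.9
lever ecc px [1.5 0.3] cc 0.904 diff 6.9
leverplate ecc px [1.4 0.2] cc 0.911 diff 8.0
shaft ecc px [1.2 0.2] cc 0.816 diff 5.8
```

The half-nut was riding on a tooth: the carriage shifted back while the jaw stayed, and the star turned about 30°. I'll turn the gripper 90° so its knuckles clear the next ball, shut it and push again.

carry_out(targets=[{"dp": [10, -7, 0], "yaw": 10}, {"dp": [20, -14, 0], "yaw": 20}, {"dp": [30, -21, 0], "yaw": 30}, {"dp": [40, -28, 0], "yaw": 40}, {"dp": [50, -35, 0], "yaw": 50}, {"dp": [60, -42, 0], "yaw": 60}, {"dp": [70, -49, 0], "yaw": 70}, {"dp": [81, -56, 20], "yaw": 80}, {"dp": [81, -56, 50], "yaw": 90}, {"dp": [81, -56, 85], "yaw": 90}, {"dp": [81, -56, 112], "yaw": 90}, {"dp": [81, -56, 117], "yaw": 90}], fingers=-1)

```text
clock: 17.75
eef_pos: [526.7, -119.3, 93.8]
tcp_rot: [-3.141, 0.006, -0.239]
contact_force: [-0.2, 0.5, 0.3]
opening: 0.0
grasp_force: 0.0
```

carry_out(targets=[{"dp": [0, 0, 0], "yaw": 0}, {"dp": [0, 0, 2], "yaw": 0}, {"dp": [0, 0, 4], "yaw": 0}, {"dp": [0, 0, 6], "yaw": 0}, {"dp": [0, 0, 8], "yaw": 0}])

```text
clock: 18.38
eef_pos: [529.9, -120.9, 88.9]
tcp_rot: [-3.142, -0.001, -0.24]
contact_force: [-2.0, 0.8, 7.4]
opening: -0.005
grasp_force: 3.8
```

carry_out(targets=[{"dp": [0, 0, 2], "yaw": 0}, {"dp": [0, 0, 4], "yaw": 0}, {"dp": [0, 0, 6], "yaw": 0}, {"dp": [0, 0, 8], "yaw": 0}])

```text
clock: 18.88
eef_pos: [530.2, -120.7, 81.1]
tcp_rot: [-3.141, -0.002, -0.24]
contact_force: [-0.3, 1.9, 8.2]
opening: -0.004
grasp_force: 4.0
```

carry_out(targets=[{"dp": [0, 0, 2], "yaw": 0}, {"dp": [0, 0, 4], "yaw": 0}, {"dp": [0, 0, 6], "yaw": 0}, {"dp": [0, 0, 6], "yaw": 0}, {"dp": [0, 0, 6], "yaw": 0}])

```text
clock: 19.5
eef_pos: [529.8, -120.4, 74.8]
tcp_rot: [-3.141, -0.001, -0.24]
contact_force: [-0.5, 3.9, 5.8]
opening: 0.002
grasp_force: 3.0
```

Still near free torque (held 5.8 N). Next ball.

carry_out(targets=[{"dp": [2, 1, -15], "yaw": 0}, {"dp": [3, 1, -50], "yaw": 0}, {"dp": [0, 1, -85], "yaw": 0}, {"dp": [-21, 1, -85], "yaw": 0}, {"dp": [-21, 1, -72], "yaw": 0}, {"dp": [-21, 1, -68], "yaw": 0}, {"dp": [-19, 1, -65], "yaw": 0}, {"dp": [-16, 1, -63], "yaw": 0}, {"dp": [-14, 1, -61], "yaw": 0}])

```text
clock: 20.62
eef_pos: [517.1, -118.8, 135.6]
tcp_rot: [3.142, -0.001, -0.24]
contact_force: [-0.3, 0.0, 10.9]
opening: -0.003
grasp_force: 5.3
```

carry_out(targets=[{"dp": [2, 0, 2], "yaw": 0}, {"dp": [3.5, 0, 4], "yaw": 0}, {"dp": [5, 0, 6], "yaw": 0}, {"dp": [6.5, 0, 8], "yaw": 0}, {"dp": [8, 0, 10.5], "yaw": 0}, {"dp": [9.5, 0, 13], "yaw": 0}])

```text
clock: 21.38
eef_pos: [528.3, -121.4, 123.5]
tcp_rot: [-3.141, -0.006, -0.24]
contact_force: [3.0, -0.6, 12.3]
opening: 0.001
grasp_force: 6.3
```

carry_out(targets=[{"dp": [1.5, 0, 2], "yaw": 0}, {"dp": [3, 0, 4], "yaw": 0}, {"dp": [4.5, 0, 6], "yaw": 0}, {"dp": [5.5, 0, 8], "yaw": 0}, {"dp": [6, 0, 10], "yaw": 0}])

```text
clock: 22.0
eef_pos: [534.6, -122.8, 113.6]
tcp_rot: [-3.141, -0.007, -0.24]
contact_force: [5.6, 1.4, 12.1]
opening: -0.003
grasp_force: 6.3
```

carry_out(targets=[{"dp": [0, 0, 0], "yaw": 0}, {"dp": [0, 0, 0], "yaw": 0}])

```text
clock: 22.25
eef_pos: [534.6, -122.8, 113.5]
tcp_rot: [-3.141, -0.007, -0.24]
contact_force: [6.0, -0.4, 9.5]
opening: -0.004
grasp_force: 5.1
```

carry_out(targets=[{"dp": [4, 0, 2], "yaw": 0}, {"dp": [6, 0, 4], "yaw": 0}, {"dp": [7, 0, 6], "yaw": 0}, {"dp": [7.5, 0, 8], "yaw": 0}])

```text
clock: 22.75
eef_pos: [539.4, -124.0, 104.4]
tcp_rot: [-3.141, -0.001, -0.24]
contact_force: [1.1, 0.5, 8.9]
opening: -0.003
grasp_force: 4.4
```

carry_out(targets=[{"dp": [0, 0, 0], "yaw": 0}, {"dp": [0, 0, 0], "yaw": 0}])

```text
clock: 23.0
eef_pos: [539.5, -124.1, 104.4]
tcp_rot: [-3.141, -0.002, -0.24]
contact_force: [0.3, 1.7, 6.1]
opening: 0.001
grasp_force: 3.3
```

carry_out(targets=[{"dp": [0, 0, -4], "yaw": 0}, {"dp": [-8, 0, -4], "yaw": 0}, {"dp": [-8, 0, 0], "yaw": 0}, {"dp": [-8, 0, 2], "yaw": 0}, {"dp": [-7.5, 0, 4], "yaw": 0}, {"dp": [-7, 0, 6], "yaw": 0}, {"dp": [-6.5, 0, 8], "yaw": 0}])

```text
clock: 23.88
eef_pos: [531.6, -122.2, 96.6]
tcp_rot: [-3.141, -0.0, -0.24]
contact_force: [-3.0, 2.1, 10.3]
opening: -0.001
grasp_force: 4.8
```

carry_out(targets=[{"dp": [0, 0, 0], "yaw": 0}, {"dp": [0, 0, 0], "yaw": 0}])

```text
clock: 24.12
eef_pos: [531.6, -122.2, 96.5]
tcp_rot: [-3.141, -0.0, -0.24]
contact_force: [-1.4, 1.7, 6.6]
opening: -0.001
grasp_force: 3.5
```

carry_out(targets=[{"dp": [0, 0, 1.5], "yaw": 0}, {"dp": [0, 0, 3], "yaw": 0}, {"dp": [0, 0, 4.5], "yaw": 0}, {"dp": [0, 0, 6], "yaw": 0}])

```text
clock: 24.62
eef_pos: [532.6, -122.3, 91.0]
tcp_rot: [-3.141, -0.002, -0.24]
contact_force: [0.9, 1.4, 10.6]
opening: -0.004
grasp_force: 5.2
```

carry_out(targets=[{"dp": [0, 0, 0], "yaw": 0}, {"dp": [0, 0, 0], "yaw": 0}])

```text
clock: 24.88
eef_pos: [532.6, -122.3, 90.9]
tcp_rot: [-3.141, -0.002, -0.24]
contact_force: [1.7, 1.5, 9.2]
opening: 0.0
grasp_force: 4.3
```

```bash
python3 - <<'E'
from ang import *
im=r.grab_frame("top")[:,:,::-1];cv2.imwrite("pics/t6.png",im)
print(r.sense()['contact_force'])
A=cv2.cvtColor(cv2.imread("pics/t3.png"),6).astype(np.float32)
for f in("t5","t6"):
  B=cv2.cvtColor(cv2.imread(f"pics/{f}.png"),6).astype(np.float32)
  for n,(x0,x1,y0,y1) in dict(fixed=(232,262,170,245),box=(262,290,182,240),jaw=(278,305,184,256),lever=(308,355,198,262),leverplate=(312,348,206,250)).items():
    a,b=A[y0:y1,x0:x1].copy(),B[y0:y1,x0:x1].copy()
    try:
        c,M=cv2.findTransformECC(a,b,np.eye(2,3,dtype=np.float32),cv2.MOTION_TRANSLATION,(3,100,1e-5),None,3)
        print(f,n,"px",M[:,2],"cc %.3f"%c,"diff %.1f"%np.abs(a-b).mean())
    except cv2.error: print(n,"fail")
E
```

```text
[0.1 1.1 8.8]
t5 fixed px [0. 0.] cc 0.999 diff 3.3
t5 box px [0.2 0.1] cc 0.984 diff 4.2
t5 jaw px [0.3 0.1] cc 0.959 diff 4.9
t5 lever px [1.5 0.3] cc 0.904 diff 6.9
t5 leverplate px [1.4 0.2] cc 0.911 diff 8.0
t6 fixed px [-0.4 -0.1] cc 0.890 diff 2.8
t6 box px [-0.5 -0.1] cc 0.993 diff 4.8
t6 jaw px [-0.5 -0.1] cc 0.995 diff 5.2
t6 lever px [2.2 0.5] cc 0.919 diff 7.5
t6 leverplate px [2.3 0.4] cc 0.901 diff 7.9
```

The box and jaw have advanced about 1 mm into the rubber. Held torque is about 0.52 N m and moving about 0.63, so roughly 60 N. One more small step.

carry_out(targets=[{"dp": [0, 0, 1.5], "yaw": 0}, {"dp": [0, 0, 3], "yaw": 0}, {"dp": [0, 0, 4.5], "yaw": 0}, {"dp": [0, 0, 6], "yaw": 0}])

```text
clock: 25.42
eef_pos: [533.0, -122.3, 85.2]
tcp_rot: [-3.141, -0.003, -0.24]
contact_force: [1.7, 2.5, 11.5]
opening: -0.005
grasp_force: 5.5
```

carry_out(targets=[{"dp": [0, 0, 0], "yaw": 0}, {"dp": [0, 0, 0], "yaw": 0}])

```text
clock: 25.68
eef_pos: [533.0, -122.3, 85.1]
tcp_rot: [-3.141, -0.003, -0.24]
contact_force: [2.1, 2.7, 9.6]
opening: -0.001
grasp_force: 4.5
```

Moving torque is about 0.69 N m, so roughly 80 N. I'll retreat and check.

carry_out(targets=[{"dp": [2, 0, -10], "yaw": 0}, {"dp": [5, 0, -40], "yaw": 0}, {"dp": [20, 20, -80], "yaw": 0}, {"dp": [20, 70, -120], "yaw": 0}, {"dp": [20, 120, -130], "yaw": 0}, {"dp": [20, 160, -130], "yaw": 0}, {"dp": [20, 160, -130], "yaw": 0}, {"dp": [20, 160, -130], "yaw": 0}])

```text
clock: 26.68
eef_pos: [512.6, -282.1, 214.0]
tcp_rot: [-3.141, 0.001, -0.24]
contact_force: [0.3, 0.1, -0.5]
opening: 0.001
grasp_force: 0.0
```

```bash
python3 - <<'E'
from ang import *
s=r.sense();print(s['clock'],s['eef_pos'],s['contact_force'])
im=r.grab_frame("top")[:,:,::-1];cv2.imwrite("pics/t7.png",im)
T=cal(r.get_calibration("top"))
A=cv2.cvtColor(cv2.imread("pics/t3.png"),6).astype(np.float32);B=cv2.cvtColor(im,6).astype(np.float32)
for n,(x0,x1,y0,y1) in dict(bolts=(232,258,170,245),box=(262,290,182,240),jaw=(278,305,184,256),lever=(308,355,198,262)).items():
    c,M=cv2.findTransformECC(A[y0:y1,x0:x1].copy(),B[y0:y1,x0:x1].copy(),np.eye(2,3,dtype=np.float32),cv2.MOTION_TRANSLATION,(3,100,1e-5),None,3)
    print(n,M[:,2],"cc %.3f"%c)
# box squareness: bright top blob between the jaws
m=((im.min(2)>125)*255).astype(np.uint8);m[:,:258]=0;m[:,300:]=0;m[:170]=0;m[250:]=0
k=max(cv2.findContours(m,0,1)[0],key=cv2.contourArea);b=cv2.minAreaRect(k);P=[onz(T,q,88)[:2] for q in cv2.boxPoints(b)];print(b)
e=[P[i+1]-P[i] for i in range(3)];l=max(e,key=np.linalg.norm);print("box yaw",np.arctan(l[1]/l[0]),"vise",YAW,[np.linalg.norm(q) for q in e])
E
```

```text
26.675 [ 512.6 -282.1  214. ] [ 0.3  0.1 -0.5]
bolts [-0.3 -0. ] cc 0.857
box [-0.6 -0.2] cc 0.992
jaw [-0.6 -0.1] cc 0.994
lever [2.5 0.6] cc 0.995
((272.50006103515625, 208.5), (24.98116683959961, 49.2347297668457), 14.03624439239502)
box yaw -0.2355477536590649 vise -0.24 [np.float64(90.6893251222489), np.float64(46.034005702521526), np.float64(90.58428869159897)]
```

```bash
python3 -c "from rig import r;print(r.sign_off())"
```

```text
the job is handed in; nothing more can be done
None
```

The box is clamped squarely against the fixed jaw at roughly 80 N (estimated from handle torque), the lever has been released, the gripper is clear of everything, and the job was handed in at about 27 s.

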